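# Change the solder reel from behind the bottles

## Task

Fetch the solder reel that stands hemmed in at the back of the grey caddy: first move the three tall containers around it (square pump bottle, round squeeze bottle, flat tin) onto the flat side mat, then set the reel flat in the round dish of the reel stand, and only after that put each container back upright on the very spot in the caddy that it came from. Leave the reel where it is until all three stand upright on the mat, and do not disturb the little jar, the tape roll or the tip-cleaner pot.

Things in the scene. Friction and masses are not known exactly. Their poses are not given: they have to be found in the camera images.
- caddy: Fixed low grey plastic tray on the table, 170 (its x) by 200 (its y) mm, floor 5 mm thick, rim 18 mm high and 5 mm thick. Origin: centre of its underside, on the table. Four round dark rubber pads (64 mm wide, flush with the floor) at caddy (x, y) = (30, 62), (30, -62), (-42, 0) mm for the three containers, any one on any of these three pads, within 5 mm of its centre, and (30, 0) for the reel. Things standing in the caddy have their underside 5 mm above the table.
- mat: Fixed flat grey-and-black rubber side mat, 260 (its x) by 170 (its y) mm, 3 mm thick, lying to the left or right of the caddy. Origin: centre of its underside, on the table. A container counts as on the mat when its origin is over it.
- stand: Fixed aluminium reel stand on the side opposite to the mat: a round shallow dish, 96 mm outside and 88 mm inside diameter, dish floor 4 mm and rim 10 mm above the table; a foot with a thin wire-guide loop, 50 mm high, stands 90 mm from the dish centre along the stand's +x. Origin: centre of the dish's underside, on the table.
- reel: Full reel of solder, standing on its flat end with the axis (z) upright: white flanges 56 mm in diameter, 45 mm high, 0.3 to 0.5 kg, gripped across the diameter. Origin: centre of its underside.
- pump: White square pump bottle: body 46 x 46 mm, straight up to 85 mm, round steel pump top to 104 mm. Origin: centre of its underside, z up; x and y are across its flat sides. Grip it across two opposite sides at about 70 mm height, above the reel.
- squeeze: White round squeeze bottle: body 46 mm in diameter, straight up to 85 mm, grey cone nozzle to 108 mm. Origin: centre of its underside, z up. Grip it at about 70 mm height.
- tin: Bare steel flat tin: 58 (its x) by 34 (its y) mm, straight up to 90 mm, small black cap to 104 mm. Origin: centre of its underside, z up. Grip it across the 34 mm (its y) at about 70 mm height.
- jar: Bystander, leave alone: little round amber jar with black lid, 31 mm in diameter, 22 mm high, standing in a front corner of the caddy. Origin: centre of its underside.
- tape: Bystander, leave alone: small amber tape roll, 48 mm in diameter, 12 mm high, lying on the mat near its +y edge, around mat (x, y) = (70, 55) mm. Origin: centre of its underside.
- pot: Bystander, leave alone: dark steel tip-cleaner pot with a brass top, 52 mm in diameter, 37 mm high, about 100 mm from the centre of the stand's dish. Origin: centre of its underside.
There are look-alikes about, which are no part of the job. What is shaped like the pump but blue, turquoise or yellow is not meant.

How it is judged:
By the outcome, as a careful person would: the job done as asked, in the order asked, and still so for the second after the job is handed in, with the robot touching nothing.
It also fails if it takes over 144 s, if anything falls off the work surface, if the arm or the gripper's body presses on something with over 40 N, if the wrist force passes 120 N, or if a joint passes its speed limit or range.

## Robot

A 6-joint arm with a two-finger parallel gripper is mounted at the origin on the work surface. World frame = base frame: x ahead of the robot, y to its left, z up, the work surface at z = 0. Lengths are in m, angles in rad, forces in N, time in s.
With the tool pointing down it reaches from about 0.3 to 0.85 m from the base axis. Payload 4.2 kg.
Tool frame: the origin (TCP) lies midway between the tips of the shut fingers; the grasp point (between the pads) lies r.pinch_z behind it (r.pinch_z is the distance from the TCP to the grasp point, in m); z points along the fingers, y is the line along which they close (so a half turn about z gives the same grasp; the last joint's range is limited). The gripper opens to 91 mm and grips with 3 to 60 N. Pads are 32 mm wide; open, the fingers measure 118 mm over their backs; the gripper's body (76 mm by 178 mm) begins 60 mm behind the grasp point.
Start: joints at [1.171, 0.32, 1.565, -0, 1.257, -0.02], TCP at [0.213, 0.534, 0.214] pointing down, gripper open.
Joint ranges: [-3.11, 3.11], [-0.84, 2.01], [0.21, 2.61], [-1.34, 4.49], [0.05, 2.63], [-2.56, 2.56]. Speed limits (rad/s): [2.57, 2.57, 3.14, 3.14, 3.14, 3.14].

## Interface

Orientations are given as a unit quaternion [w, x, y, z].
In Python, from station import r, viewer, recognise, trace, tip_of gives the robot as it stands.
- The arm moves only by the shell command python3 -m creep 'ROWS' [FORCE]. ROWS is a JSON object of lists of equal length, an entry for each row: "claw": the opening, from 0 (shut) to 1 (fully open); "slide": the shift along the tool's x, y, z in m, a list of three; "turn": the turn about the tool's z in degrees. A call has 1 to 5 rows; each row shifts and turns the commanded pose from where the row before left it, along the tool's axes as they then stand; what a row does not reach is not made up. A row lasts 1/12 s, in which the tool goes at most 41.7 mm and 7.16 degrees, less where a joint would pass 70% of its speed; a pose out of reach is approached as far as the arm can. A call is refused whole if a number of a shift passes 0.0417 or a number of a turn 7.16, either way. A call with a gripper value outside its range is refused whole. The fingers move at their own pace and stop on an object; FORCE is the grip in N (left out, the last holds). Time passes only in rows, so rows that do not move let the fingers close. It gives the time, the measured TCP pose, the force, the opening and the grip force at its end, in the units of the state.
- r.read_state(): the state, without advancing time (a new reading comes with each control period).
- viewer.snapshot(name): name is "side" or "top"; returns the picture (384x512x3 uint8, red, green, blue); there is no depth.
- viewer.calibration(name): a dict with "mtx" (3x3 intrinsics, pixels), "R" (3x3) and "t" (3): a world point X has camera coordinates R X + t. Camera axes: x right, y down, z forward; pixel columns grow to the right and rows downward; lengths in m; the calibration is good to about 2 mm. A picture is of the moment at which its call begins. calibration takes no time and is no camera call.
- r.hand_in(): hands the job in; it is judged then, once.
Trained networks look in the newest picture that a camera, given by its name, has taken for a name from the list of things; names that differ only in an ending like _2 or _b are one class to them, and where a whole thing is asked for, a point or a joint stands for the part that bears it (a point fixed in the world has none). Each returns a list of dicts, best first, with "confidence" (0 to 1); they miss things now and then, are a little off and sometimes report something else, mostly with a low value. They report only what shows in the picture. A call takes as long as a camera call. They do not tell look-alikes from the thing itself.
- recognise(label, camera): "location" ([x, y, z] in m, in world coordinates, good to about 4 mm: the middle of the surface that is visible of it).
- trace(label, camera): "region" (384x512 bool, what is visible of it).
- tip_of(label, camera): "location" ([x, y, z] in m, in world coordinates, good to about 4 mm: a listed point, or the origin of a listed thing).
The state is a dict: "clock": time; "joints": joint angles; "joint_vel": joint speeds; "tau": joint torques, N m; "eef_pos": TCP position; "orientation": TCP orientation; "force": force on the tool from outside, world axes, zero at the start; "moment": the same for the moment, N m; "width": finger opening in m; "grip_force": force on a finger pad.
Only numpy, scipy, OpenCV 4.12 (cv2) and the standard library are available. Lean on these libraries where they do the work, as an engineer would, in place of code of your own. Each camera call takes 0.05 s, during which the arm holds its last target. There are 200 camera calls.

## Working session

There is one attempt and no reset: what is moved stays moved. The work goes in short steps, Python scripts to look and compute and a shell command to move; the robot and the scene stay as the last step left them, time stands still between calls to the robot, and variables do not carry over. Pictures are saved under pics/ and viewed, at most 14 in all, crops included, and the job is handed in when it is done.

```bash
ls; mkdir -p pics; cat > h.py <<'E'
import numpy as np, cv2, json
from station import r, viewer, recognise, trace, tip_of
def snap(c,n,crop=None,s=1):
    im=viewer.snapshot(c)[:,:,::-1]
    if crop: a,b,w,h=crop; im=im[b:b+h,a:a+w]
    cv2.imwrite('pics/'+n+'.png',cv2.resize(np.ascontiguousarray(im),None,fx=s,fy=s,interpolation=cv2.INTER_CUBIC))
def px(c,X):
    k=viewer.calibration(c); p=np.array(k['mtx'])@(np.array(k['R'])@np.array(X)+np.array(k['t'])); return (p[:2]/p[2]).round(1)
def ray(c,uv,z):
    k=viewer.calibration(c);R=np.array(k['R']);t=np.array(k['t'])
    d=R.T@np.linalg.solve(np.array(k['mtx']),[uv[0],uv[1],1]);o=-R.T@t
    return o+d*(z-o[2])/d[2]
E
python3 - <<'E'
from h import *
np.set_printoptions(precision=3,suppress=True)
snap('top','t0',s=1.5);snap('side','s0',s=1.5)
print(r.read_state(), r.pinch_z)
for c in('top','side'):
  for n in 'caddy mat stand reel pump squeeze tin jar tape pot'.split():
    print(c,n,[(np.round(d['location'],3).tolist(),round(d['confidence'],2),px(c,d['location']).tolist()) for d in tip_of(n,c)])
E
```

```text
pics
{'clock': 0.1, 'joints': array([ 1.171,  0.32 ,  1.566, -0.   ,  1.257, -0.02 ]), 'joint_vel': array([-0.   , -0.   , -0.003,  0.002, -0.002, -0.002]), 'tau': array([  0.   , -41.332, -23.251,   0.073,   0.042,  -0.   ]), 'eef_pos': array([0.213, 0.534, 0.213]), 'orientation': array([-0.   ,  0.189,  0.982, -0.001]), 'force': array([-0.472,  0.004, -0.383]), 'moment': array([-0.029,  0.003, -0.024]), 'grip_force': 0.0, 'width': 0.09131666447756093} 0.0188
top caddy [([0.582, 0.007, -0.005], 0.79, [264.0, 190.7])]
top mat [([0.484, -0.288, -0.004], 0.87, [381.5, 231.2])]
top stand [([0.513, 0.292, 0.001], 0.75, [149.3, 215.4]), ([0.538, 0.01, 0.004], 0.57, [262.8, 207.3])]
top reel [([0.608, 0.012, 0.002], 0.6, [262.6, 180.1]), ([0.518, 0.079, 0.009], 0.32, [234.9, 214.2])]
top pump [([0.75, 0.094, 0.002], 0.96, [231.7, 125.8]), ([0.61, 0.068, 0.004], 0.91, [240.5, 178.4]), ([0.639, 0.182, 0.0], 0.79, [195.9, 166.8]), ([0.736, -0.046, -0.004], 0.65, [285.3, 132.7])]
top squeeze [([0.611, -0.054, 0.004], 0.72, [288.6, 179.1])]
top tin [([0.542, 0.011, 0.008], 0.82, [262.3, 205.4])
[... 434 characters left out ...]
[0.611, -0.055, 0.007], 0.68, [289.7, 221.8])]
side stand [([0.513, 0.29, 0.001], 0.57, [200.8, 144.3])]
side reel [([0.611, 0.008, 0.004], 0.73, [277.9, 203.9])]
side pump [([0.641, 0.183, -0.0], 0.95, [258.8, 155.4]), ([0.747, 0.098, 0.002], 0.94, [308.3, 163.0]), ([0.609, 0.068, 0.004], 0.83, [266.7, 187.4]), ([0.737, -0.045, 0.002], 0.76, [332.6, 202.4])]
side squeeze [([0.614, -0.054, 0.004], 0.83, [290.7, 221.6]), ([0.466, 0.379, -0.003], 0.73, [174.6, 130.6])]
side tin [([0.54, 0.005, 0.006], 0.68, [252.7, 214.2])]
side jar [([0.524, 0.08, 0.004], 0.68, [234.7, 195.5])]
side tape [([0.561, -0.243, 0.002], 0.54, [309.6, 294.4])]
side pot [([0.466, 0.376, -0.005], 0.55, [175.0, 131.5])]
```

View pics/t0.png

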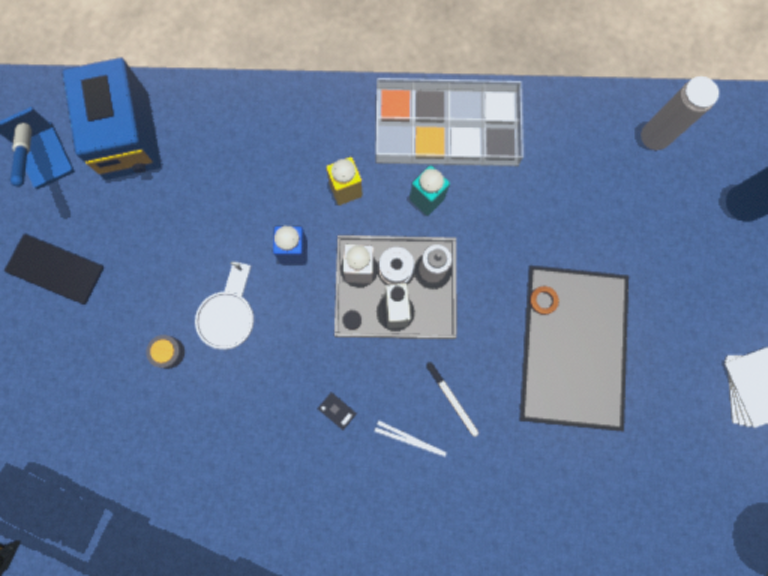

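View pics/s0.png

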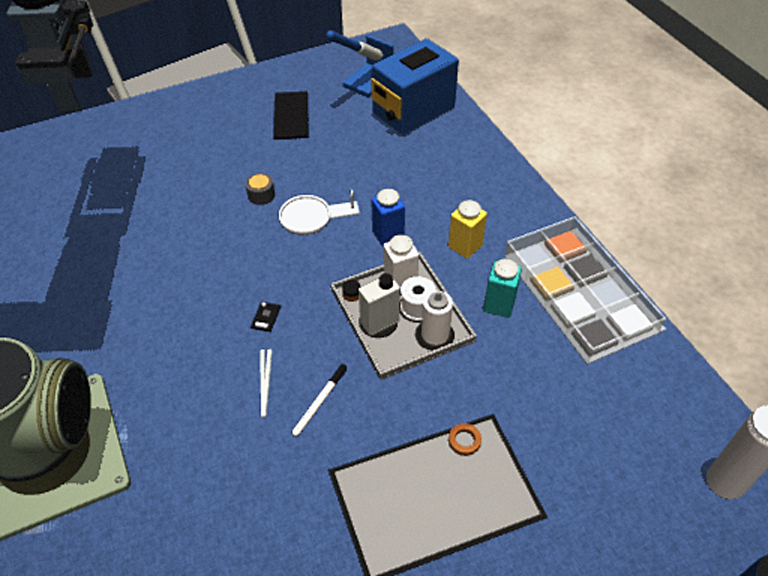

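The things that could be taken for the pump, in the top picture at 1.5x:
- white bottle (358,262), inside the caddy: this is the one I want
- blue (287,240), yellow (344,178) and turquoise (430,187): look-alikes

The rest of the layout:
- **Caddy:** squeeze (435,265), tin (398,305), reel (397,265), jar (352,320).
- **Mat:** on the right at (577,348), with the tape at (544,300).
- **Stand:** dish at (224,320), foot pointing up, pot at (163,351).

Next is a close crop to confirm the choice and measure the yaws.

```bash
python3 - <<'E'
from h import *
np.set_printoptions(precision=4,suppress=True)
snap('top','t1',(210,145,110,90),6);snap('side','s1',(210,145,120,110),5)
for c in('top','side'):
  for n,z in (('caddy',.018),('mat',.003),('stand',.01)):
    for d in trace(n,c)[:1]:
      m=d['region'].astype(np.uint8)
      cs,_=cv2.findContours(m,0,2); k=max(cs,key=cv2.contourArea)[:,0]
      W=np.array([ray(c,p,z)[:2]*1000 for p in k],np.float32)
      print(c,n,d['confidence'],cv2.minAreaRect(W))
for n in('squeeze','tin','pump','reel'):
  for d in trace(n,'top'):
    ys,xs=np.nonzero(d['region']); print(n,round(d['confidence'],2),xs.min(),xs.max(),ys.min(),ys.max())
E
```

```text
top caddy 0.69 ((577.290283203125, 9.906257629394531), (173.46388244628906, 202.46783447265625), 0.03453921899199486)
top mat 0.96 ((484.59478759765625, -289.8302917480469), (169.76693725585938, 261.0926513671875), 85.2174072265625)
top stand 0.95 ((542.2080688476562, 294.4306640625), (144.68565368652344, 93.91281127929688), 6.441615581512451)
side caddy 0.61 ((575.8341064453125, 1.3012161254882812), (174.154296875, 210.3593292236328), 0.6932188272476196)
side mat 0.61 ((485.6963806152344, -292.6744384765625), (173.01576232910156, 264.6186828613281), 85.65693664550781)
side stand 0.76 ((542.212646484375, 290.662109375), (142.16331481933594, 97.7540054321289), 7.533890724182129)
squeeze 0.86 279 299 163 187
tin 0.91 256 273 188 218
tin 0.19 279 300 163 187
pump 0.95 229 248 163 187
pump 0.84 273 299 110 142
pump 0.73 182 204 151 176
pump 0.59 217 241 105 135
reel 0.96 254 275 165 188
reel 0.31 228 240 207 219
```

View pics/t1.png

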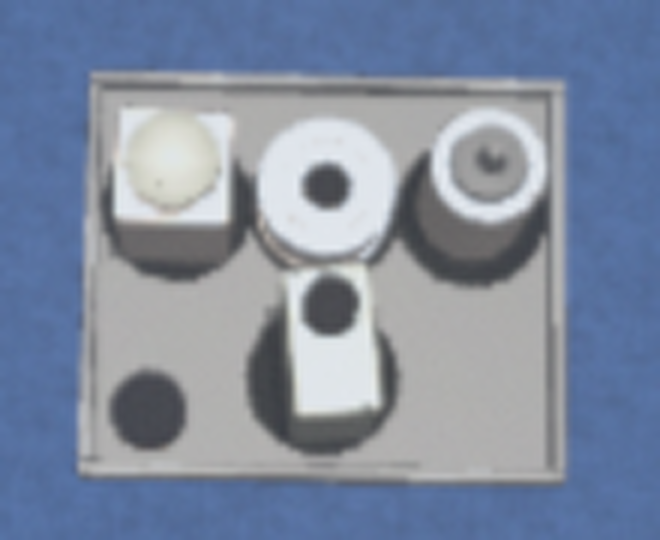

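View pics/s1.png

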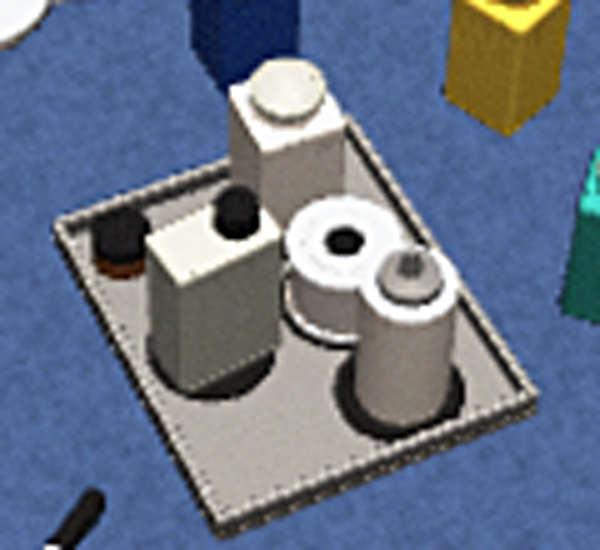

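The crops confirm it: the white square pump is at top crop (173,165), the squeeze at (489,165), the reel at (327,187), the tin at (333,342) and the jar at (148,410). All of them are upright in the caddy. Next I'll turn those crop pixels into positions and yaws.

```bash
python3 - <<'E'
from h import *
np.set_printoptions(precision=1,suppress=True)
def W(c,P,z):
    o,s=((210,145),6) if c=='top' else ((210,145),5)
    return np.array([ray(c,((u+.5)/s-.5+o[0],(v+.5)/s-.5+o[1]),z)[:2]*1000 for u,v in P])
def rep(n,c,P,z):
    w=W(c,P,z);print(n,c,w.mean(0),cv2.minAreaRect(w.astype(np.float32)) if len(P)>2 else '')
    if len(P)>2: e=np.roll(w,-1,0)-w; print('   edge angles',np.degrees(np.arctan2(e[:,1],e[:,0])),np.hypot(*e.T))
rep('caddy','top',[(92,75),(565,82),(565,480),(80,475)],.018)
rep('caddy','side',[(345,118),(537,400),(222,530),(57,225)],.018)
rep('pump','top',[(117,108),(235,115),(232,226),(113,222)],.09)
rep('pump','side',[(232,85),(343,132),(265,155)],.09)
rep('tin','top',[(287,272),(368,268),(382,412),(297,415)],.095)
rep('tin','side',[(147,238),(233,190),(278,237),(182,280)],.095)
rep('squeeze','top',[(489,165)],.09);rep('squeeze','side',[(408,285)],.09)
rep('reel','top',[(327,187)],.05);rep('reel','side',[(345,243)],.05)
E
```

```text
caddy top [578.1   8.4] ((577.9805908203125, 8.131973266601562), (168.44668579101562, 199.75900268554688), 0.28677645325660706)
   edge angles [-89.7 179.7  90.5   0. ] [199.  167.9 198.2 168.4]
caddy side [578.1   2.6] ((577.5197143554688, 2.6446990966796875), (166.68934631347656, 200.77047729492188), 0.2647668123245239)
   edge angles [ -89.7 -179.5   89.6    0.6] [200.2 166.7 200.  164.3]
pump top [606.3  70.2] ((606.564208984375, 70.16716766357422), (46.540069580078125, 45.49753189086914), 89.15208435058594)
   edge angles [-92.3 179.6  89.2  -0.3] [46.2 44.3 46.1 45.5]
pump side [599.3  57.5] ((606.1058349609375, 64.99828338623047), (48.1368522644043, 40.41272735595703), 85.64913177490234)
   edge angles [-55.4 175.6  83.9] [61.9 40.4 48.2]
tin top [538.2   7.5] ((538.0653076171875, 7.199949264526367), (56.441287994384766, 32.3846435546875), 4.831070423126221)
   edge angles [ -86.  -174.    93.1    4.8] [31.2 56.  32.4 55.5]
tin side [537.8   5. ] ((537.776611328125, 3.5625991821289062), (50.48738479614258, 35.358280181884766), 10.590635299682617)
   edge angles [  10.6  -79.2 -175.7   98.5] [49.2 35.4 50.8 29.8]
squeeze top [609.7 -52.5] 
squeeze side [609.  -56.7] 
reel top [608.5   9.3] 
reel side [609.8   5.9]
```

```bash
python3 -m creep '{"claw":[1,1,1,1],"slide":[[0,0,0],[0,0,0],[0,0,0],[0,0,0]],"turn":[-5.45,-5.45,-5.45,-5.45]}' 25
python3 -m creep '{"claw":[1,1,1,1,1],"slide":[[-0.022,-0.0327,0],[-0.022,-0.0327,0],[-0.022,-0.0327,0],[-0.022,-0.0327,0],[-0.022,-0.0327,0]],"turn":[0,0,0,0,0]}'
```

```text
clock: 2.03
eef_pos: [0.2132, 0.5341, 0.214]
orientation: [0.0, -0.003, 1.0, 0.0]
force: [0.5, -0.6, -0.7]
width: 0.0912
grip_force: 0.0
clock: 2.45
eef_pos: [0.3239, 0.3691, 0.2141]
orientation: [0.0, -0.001, 1.0, 0.0]
force: [0.7, -0.3, -0.2]
width: 0.0912
grip_force: 0.0
```

```bash
python3 -m creep '{"claw":[1,1,1,1,1],"slide":[[-0.022,-0.0327,0],[-0.022,-0.0327,0],[-0.022,-0.0327,0],[-0.022,-0.0327,0],[-0.022,-0.0327,0]],"turn":[0,0,0,0,0]}' >/dev/null
python3 -m creep '{"claw":[1,1,1,1,1],"slide":[[-0.022,-0.0327,0],[-0.022,-0.0327,0],[-0.022,-0.0327,0],[-0.022,-0.0327,0],[-0.022,-0.0327,0]],"turn":[0,0,0,0,0]}' 
python3 -m creep '{"claw":[1,1,1,1],"slide":[[-0.021,-0.032,0],[-0.022,-0.033,0],[-0.022,-0.032,0],[0,0,0]],"turn":[0,0,0,0]}'
```

```text
clock: 3.28
eef_pos: [0.5443, 0.0419, 0.2142]
orientation: [0.0, -0.0, 1.0, 0.0]
force: [0.9, 0.2, -0.0]
width: 0.0913
grip_force: 0.0
clock: 3.62
eef_pos: [0.6121, -0.059, 0.2132]
orientation: [0.001, 0.002, 1.0, -0.002]
force: [0.1, 1.1, 0.5]
width: 0.091
grip_force: 0.0
```

```bash
python3 -m creep '{"claw":[1,1,1,1],"slide":[[0,0,0],[0,0,0.03],[0,0,0.03],[0,0,0]],"turn":[0,0,0,0]}'
```

```text
clock: 3.95
eef_pos: [0.604, -0.0515, 0.1486]
orientation: [-0.006, -0.001, 1.0, 0.001]
force: [-1.2, -0.1, -0.1]
width: 0.0911
grip_force: 0.0
```

```bash
python3 -m creep '{"claw":[1,1,1],"slide":[[0,0,0],[0,0,0],[0,0,0]],"turn":[0,0,0]}'
```

```text
clock: 4.2
eef_pos: [0.6097, -0.0527, 0.1563]
orientation: [0.002, -0.001, 1.0, -0.0]
force: [0.0, -0.3, -0.4]
width: 0.0916
grip_force: 0.0
```

```bash
python3 -m creep '{"claw":[1,1,1,1,1],"slide":[[0,-0.0016,0.025],[0,0,0.03],[0,0,0.025],[0,0,0.012],[0,0,0.006]],"turn":[0,0,0,0,0]}'
python3 -m creep '{"claw":[1,1,1,1],"slide":[[0,0,0],[0,0,0],[0,0,0],[0,0,0]],"turn":[0,0,0,0]}'
python3 - <<'E'
from h import *
snap('top','t2',(210,125,110,90),6);snap('side','s2',(210,125,120,120),5)
print(r.read_state()['eef_pos'])
a=cv2.imread('pics/t2.png');b=cv2.imread('pics/s2.png')
c=np.zeros((500,1000,3),np.uint8);c[:409,:500]=cv2.resize(a,(500,409));c[:,500:]=cv2.resize(b,(500,500));cv2.imwrite('pics/c2.png',cv2.resize(c,(800,400)))
E
```

```text
clock: 4.62
eef_pos: [0.6083, -0.0545, 0.0554]
orientation: [-0.0, -0.0, 1.0, 0.0]
force: [0.5, 0.1, 0.1]
width: 0.091
grip_force: 0.0
clock: 4.95
eef_pos: [0.6097, -0.0549, 0.0576]
orientation: [0.002, -0.0, 1.0, -0.0]
force: [-1.1, -0.0, -0.9]
width: 0.0913
grip_force: 0.0
[ 0.60923693 -0.05484473  0.0570775 ]
```

View pics/c2.png

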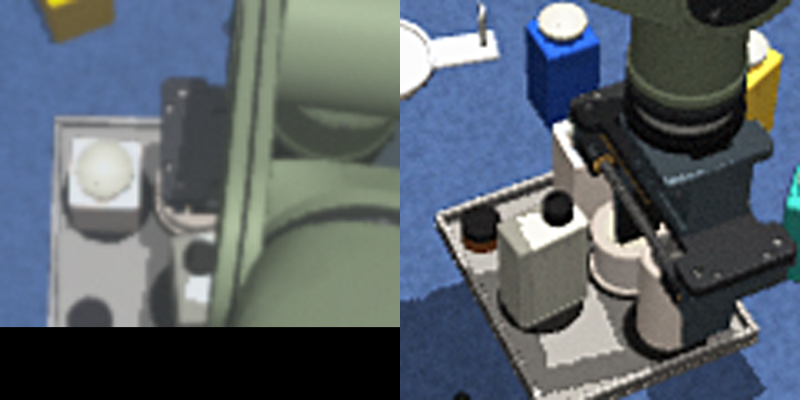

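The gripper straddles the squeeze bottle (right half, about (665,290)) and stays clear of the pump and the tin. I'll close it.

```bash
python3 -m creep '{"claw":[0.4,0.4,0.4,0.4,0.4],"slide":[[0,0,0],[0,0,0],[0,0,0],[0,0,0],[0,0,0]],"turn":[0,0,0,0,0]}' 25
python3 -m creep '{"claw":[0.4,0.4,0.4],"slide":[[0,0,0],[0,0,0],[0,0,0]],"turn":[0,0,0]}'
```

```text
clock: 5.47
eef_pos: [0.6086, -0.0548, 0.0559]
orientation: [-0.0, -0.0, 1.0, 0.0]
force: [-0.7, -0.3, -0.1]
width: 0.0609
grip_force: 0.0
clock: 5.72
eef_pos: [0.6086, -0.0547, 0.0559]
orientation: [-0.0, -0.0, 1.0, 0.0]
force: [0.1, 0.4, -0.2]
width: 0.0459
grip_force: 25.0
```

```bash
python3 -m creep '{"claw":[0.4,0.4,0.4,0.4,0.4],"slide":[[0,0,0.0],[0,0,-0.025],[0,0,-0.038],[0,0,-0.038],[0,0,-0.019]],"turn":[0,0,0,0,0]}'
python3 -m creep '{"claw":[0.4,0.4,0.4,0.4,0.4],"slide":[[0.005,-0.02,0],[0.009,-0.038,0],[0.009,-0.038,0],[0.009,-0.038,0],[0.009,-0.038,0]],"turn":[0,0,0,0,0]}'
python3 -m creep '{"claw":[0.4,0.4,0.4,0.4,0.4],"slide":[[0.009,-0.038,0],[0.005,-0.035,0],[0.004,-0.02,0.0],[0,0,0],[0,0,0]],"turn":[0,0,0,0,0]}'
python3 -m creep '{"claw":[0.4,0.4,0.4,0.4,0.4],"slide":[[0,0,0.03],[0,0,0.038],[0,0,0.028],[0,0,0.012],[0,0,0.006]],"turn":[0,0,0,0,0]}'
python3 -m creep '{"claw":[0.4,0.4,0.4],"slide":[[0,0,0],[0,0,0],[0,0,0.004]],"turn":[0,0,0]}'
```

```text
clock: 6.13
eef_pos: [0.6103, -0.055, 0.1804]
orientation: [0.003, -0.0, 1.0, -0.0]
force: [1.2, -0.6, -0.3]
width: 0.0456
grip_force: 25.0
clock: 6.55
eef_pos: [0.5668, -0.2281, 0.1757]
orientation: [-0.0, -0.001, 1.0, 0.0]
force: [0.4, 0.4, -2.1]
width: 0.0457
grip_force: 25.0
clock: 6.97
eef_pos: [0.5491, -0.3207, 0.1753]
orientation: [-0.0, 0.001, 1.0, 0.001]
force: [-0.8, 1.3, -1.6]
width: 0.0456
grip_force: 25.0
clock: 7.38
eef_pos: [0.5488, -0.3178, 0.0596]
orientation: [-0.002, -0.001, 1.0, 0.001]
force: [0.2, 0.0, -2.3]
width: 0.0454
grip_force: 25.0
clock: 7.63
eef_pos: [0.5518, -0.3206, 0.0607]
orientation: [0.003, -0.001, 1.0, -0.001]
force: [0.2, -0.9, -0.8]
width: 0.0455
grip_force: 25.0
```

```bash
python3 -m creep '{"claw":[0.4,0.4,0.4,0.4],"slide":[[0,0,0.002],[0,0,0.0015],[0,0,0],[0,0,0]],"turn":[0,0,0,0]}'
```

```text
clock: 7.97
eef_pos: [0.5499, -0.3199, 0.0547]
orientation: [0.0, -0.0, 1.0, -0.0]
force: [-0.2, 0.2, -1.5]
width: 0.0456
grip_force: 25.0
```

```bash
python3 -m creep '{"claw":[0.4,0.4,0.75,0.75,0.75],"slide":[[0,0,0.001],[0,0,0],[0,0,0],[0,0,0],[0,0,0]],"turn":[0,0,0,0,0]}'
python3 -m creep '{"claw":[0.75,0.75,0.75,0.75,0.75],"slide":[[0,0,0],[0,0,-0.025],[0,0,-0.038],[0,0,-0.038],[0,0,-0.02]],"turn":[0,0,0,0,0]}'
python3 -m creep '{"claw":[0.75,0.75,0.75,0.75,0.75],"slide":[[0,0.022,0],[0.002,0.038,0],[0.002,0.038,0],[0.002,0.038,0],[0.002,0.038,0]],"turn":[0,0,0,0,0]}'
python3 -m creep '{"claw":[0.75,0.75,0.75,0.75,0.75],"slide":[[0.002,0.038,0],[0.002,0.038,0],[0.001,0.038,0],[0,0.028,0],[0,0.01,0]],"turn":[0,0,0,0,0]}'
python3 -m creep '{"claw":[0.75,0.75,0.75],"slide":[[0,0,0],[0,0,0],[0,0,0]],"turn":[-5.5,0,0]}'
```

```text
clock: 8.38
eef_pos: [0.5498, -0.3199, 0.0535]
orientation: [0.0, -0.0, 1.0, -0.0]
force: [-0.1, 0.6, 0.0]
width: 0.0627
grip_force: 0.0
clock: 8.8
eef_pos: [0.5513, -0.3208, 0.1791]
orientation: [0.003, -0.0, 1.0, -0.002]
force: [0.4, -0.6, 0.7]
width: 0.0684
grip_force: 0.0
clock: 9.22
eef_pos: [0.5412, -0.1444, 0.1745]
orientation: [0.0, 0.0, 1.0, 0.0]
force: [0.5, 0.8, 0.0]
width: 0.0686
grip_force: 0.0
clock: 9.63
eef_pos: [0.5361, 0.0097, 0.1746]
orientation: [0.0, -0.002, 1.0, 0.001]
force: [0.3, -0.1, -0.5]
width: 0.0683
grip_force: 0.0
clock: 9.88
eef_pos: [0.5366, 0.0057, 0.1745]
orientation: [0.0, -0.047, 0.999, -0.0]
force: [-0.2, -0.4, 0.5]
width: 0.0683
grip_force: 0.0
```

```bash
python3 -m creep '{"claw":[0.75,0.75,0.75,0.75,0.75],"slide":[[0,0,0.03],[0,0,0.038],[0,0,0.03],[0,0,0.015],[0,0,0.0055]],"turn":[0,0,0,0,0]}'
python3 -m creep '{"claw":[0.75,0.75,0.25,0.25,0.25],"slide":[[0,0,0],[0,0,0],[0,0,0],[0,0,0],[0,0,0]],"turn":[0,0,0,0,0]}'
python3 -m creep '{"claw":[0.25,0.25,0.25,0.25,0.25],"slide":[[0,0,0],[0,0,0],[0,0,0],[0,0,0],[0,0,0]],"turn":[0,0,0,0,0]}'
```

```text
clock: 10.3
eef_pos: [0.5345, 0.0051, 0.053]
orientation: [-0.003, -0.047, 0.999, 0.0]
force: [0.3, -0.7, 0.5]
width: 0.0683
grip_force: 0.0
clock: 10.72
eef_pos: [0.5373, 0.0061, 0.0571]
orientation: [0.001, -0.048, 0.999, -0.0]
force: [-0.4, -0.6, -0.8]
width: 0.0517
grip_force: 0.0
clock: 11.13
eef_pos: [0.5367, 0.0062, 0.0563]
orientation: [0.0, -0.048, 0.999, 0.0]
force: [-0.2, 0.6, 3.6]
width: 0.0341
grip_force: 25.0
```

```bash
python3 -m creep '{"claw":[0.25,0.25,0.25,0.25,0.25],"slide":[[0,0,-0.025],[0,0,-0.038],[0,0,-0.038],[0,0,-0.019],[0,0,0]],"turn":[0,0,0,0,5.5]}'
python3 -m creep '{"claw":[0.25,0.25,0.25,0.25,0.25],"slide":[[0.005,-0.022,0],[0.007,-0.038,0],[0.007,-0.038,0],[0.007,-0.038,0],[0.007,-0.038,0]],"turn":[0,0,0,0,0]}'
python3 -m creep '{"claw":[0.25,0.25,0.25,0.25,0.25],"slide":[[0.007,-0.038,0],[0.007,-0.038,0],[0.007,-0.038,0],[0.006,-0.028,0],[0.002,-0.01,0]],"turn":[0,0,0,0,0]}'
python3 -m creep '{"claw":[0.25,0.25,0.25,0.25,0.25],"slide":[[0,0,0],[0,0,0.03],[0,0,0.038],[0,0,0.028],[0,0,0.014]],"turn":[0,0,0,0,0]}'
python3 -m creep '{"claw":[0.25,0.25,0.25,0.25,0.25],"slide":[[0,0,0.006],[0,0,0.002],[0,0,0],[0,0,0],[0,0,0]],"turn":[0,0,0,0,0]}'
```

```text
clock: 11.55
eef_pos: [0.5393, 0.0061, 0.1807]
orientation: [0.005, 0.0, 1.0, -0.0]
force: [-1.0, 0.4, -2.6]
width: 0.0339
grip_force: 25.0
clock: 11.97
eef_pos: [0.5026, -0.1691, 0.1752]
orientation: [-0.001, -0.001, 1.0, 0.0]
force: [1.2, -0.4, -2.5]
width: 0.0337
grip_force: 25.0
clock: 12.38
eef_pos: [0.4733, -0.3237, 0.1749]
orientation: [-0.001, 0.001, 1.0, -0.001]
force: [0.8, -0.8, -2.7]
width: 0.0342
grip_force: 25.0
clock: 12.8
eef_pos: [0.4727, -0.3162, 0.0619]
orientation: [-0.003, -0.001, 1.0, 0.003]
force: [-0.4, 1.0, -2.2]
width: 0.0339
grip_force: 25.0
clock: 13.22
eef_pos: [0.4758, -0.3201, 0.0594]
orientation: [0.001, -0.0, 1.0, -0.001]
force: [0.1, -0.6, -2.4]
width: 0.034
grip_force: 25.0
```

```bash
python3 -m creep '{"claw":[0.25,0.25,0.25,0.75,0.75],"slide":[[0,0,0.003],[0,0,0.0015],[0,0,0],[0,0,0],[0,0,0]],"turn":[0,0,0,0,0]}'
python3 -m creep '{"claw":[0.75,0.75,0.75,0.75,0.75],"slide":[[0,0,0],[0,0,0],[0,0,-0.025],[0,0,-0.038],[0,0,-0.038]],"turn":[0,0,0,0,0]}'
python3 -m creep '{"claw":[0.75,0.75,0.75,0.75,0.75],"slide":[[0,0,-0.02],[-0.007,0.02,0],[-0.013,0.038,0],[-0.013,0.038,0],[-0.013,0.038,0]],"turn":[0,0,0,0,0]}'
python3 -m creep '{"claw":[0.75,0.75,0.75,0.75,0.75],"slide":[[-0.013,0.038,0],[-0.013,0.038,0],[-0.013,0.038,0],[-0.013,0.038,0],[-0.013,0.038,0]],"turn":[0,0,0,0,0]}'
python3 -m creep '{"claw":[0.75,0.75,0.75,0.75,0.75],"slide":[[-0.013,0.038,0],[-0.008,0.018,0],[-0.001,0.008,0],[0,0,0],[0,0,0]],"turn":[0,0,0,0,0]}'
```

```text
clock: 13.63
eef_pos: [0.4749, -0.3201, 0.0538]
orientation: [0.0, -0.0, 1.0, -0.0]
force: [0.1, -0.7, 0.7]
width: 0.0444
grip_force: 0.0
clock: 14.05
eef_pos: [0.4739, -0.3193, 0.1544]
orientation: [-0.001, -0.0, 1.0, 0.001]
force: [0.9, -0.9, -0.3]
width: 0.0682
grip_force: 0.0
clock: 14.47
eef_pos: [0.5208, -0.1847, 0.1746]
orientation: [0.0, 0.0, 1.0, 0.0]
force: [0.7, -0.0, -0.5]
width: 0.0685
grip_force: 0.0
clock: 14.88
eef_pos: [0.5858, 0.0062, 0.1745]
orientation: [0.0, -0.0, 1.0, 0.0]
force: [0.9, 0.4, -0.3]
width: 0.0679
grip_force: 0.0
clock: 15.3
eef_pos: [0.6069, 0.0676, 0.1741]
orientation: [-0.001, -0.001, 1.0, -0.0]
force: [0.1, -0.8, 0.4]
width: 0.0683
grip_force: 0.0
```

```bash
python3 -m creep '{"claw":[0.75,0.75,0.75,0.75,0.75],"slide":[[0,0,0.03],[0,0,0.038],[0,0,0.03],[0,0,0.014],[0,0,0.006]],"turn":[0,0,0,0,0]}'
python3 -m creep '{"claw":[0.75,0.75,0.4,0.4,0.4],"slide":[[0,0,0],[0,0,0],[0,0,0],[0,0,0],[0,0,0]],"turn":[0,0,0,0,0]}'
python3 -m creep '{"claw":[0.4,0.4,0.4,0.4],"slide":[[0,0,0],[0,0,0],[0,0,0],[0,0,0]],"turn":[0,0,0,0]}'
python3 - <<'E'
from h import *
snap('side','s3',s=1.5)
E
```

```text
clock: 15.72
eef_pos: [0.6049, 0.0659, 0.0536]
orientation: [-0.003, 0.001, 1.0, -0.0]
force: [0.4, 1.0, 0.5]
width: 0.0682
grip_force: 0.0
clock: 16.13
eef_pos: [0.6083, 0.0682, 0.0578]
orientation: [0.001, -0.0, 1.0, 0.0]
force: [0.5, 0.5, 0.3]
width: 0.0513
grip_force: 0.0
clock: 16.47
eef_pos: [0.6081, 0.0684, 0.0574]
orientation: [0.001, -0.0, 1.0, 0.0]
force: [-1.4, 0.9, 5.6]
width: 0.0461
grip_force: 24.7
```

View pics/s3.png

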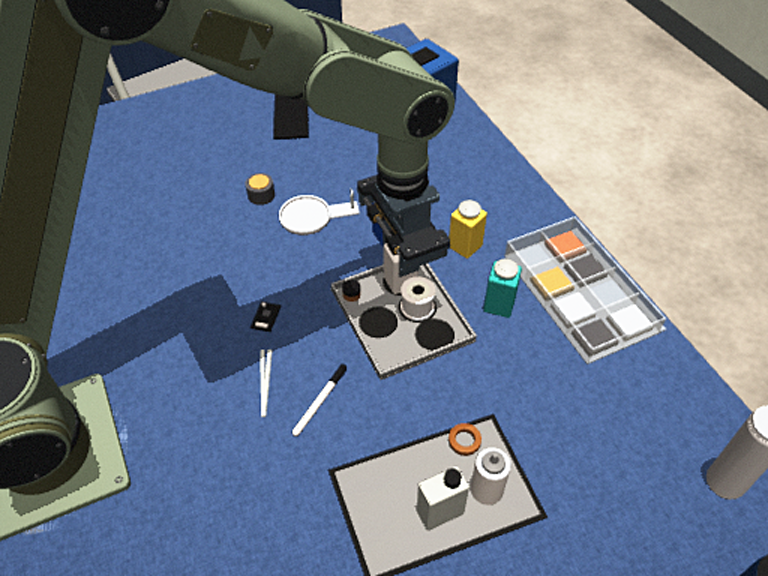

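The squeeze (490,475) and the tin (443,500) stand upright on the mat, and the pump is gripped at (392,265). Next I'll move the pump.

```bash
python3 -m creep '{"claw":[0.4,0.4,0.4,0.4,0.4],"slide":[[0,0,-0.025],[0,0,-0.038],[0,0,-0.038],[0,0,-0.019],[0.009,-0.016,0]],"turn":[0,0,0,0,0]}'
python3 -m creep '{"claw":[0.4,0.4,0.4,0.4,0.4],"slide":[[0.0175,-0.033,0],[0.0175,-0.033,0],[0.0175,-0.033,0],[0.0175,-0.033,0],[0.0175,-0.033,0]],"turn":[0,0,0,0,0]}'
python3 -m creep '{"claw":[0.4,0.4,0.4,0.4,0.4],"slide":[[0.0175,-0.033,0],[0.0175,-0.033,0],[0.0175,-0.033,0],[0.0175,-0.033,0],[0.0175,-0.033,0]],"turn":[0,0,0,0,0]}'
python3 -m creep '{"claw":[0.4,0.4,0.4,0.4],"slide":[[0.0175,-0.033,0],[0.0065,-0.009,0],[0,0,0],[0,0,0]],"turn":[0,0,0,0]}'
python3 -m creep '{"claw":[0.4,0.4,0.4,0.4,0.4],"slide":[[0,0,0.03],[0,0,0.038],[0,0,0.028],[0,0,0.014],[0,0,0.006]],"turn":[0,0,0,0,0]}'
python3 -m creep '{"claw":[0.4,0.4,0.4,0.4,0.4],"slide":[[0,0,0.002],[0,0,0.001],[0,0,0],[0,0,0],[0,0,0]],"turn":[0,0,0,0,0]}'
```

```text
clock: 16.93
eef_pos: [0.6026, 0.0544, 0.1815]
orientation: [0.006, -0.001, 1.0, 0.001]
force: [1.7, -0.6, -1.6]
width: 0.0462
grip_force: 24.7
clock: 17.35
eef_pos: [0.5095, -0.1139, 0.1757]
orientation: [-0.001, -0.001, 1.0, 0.0]
force: [0.6, -0.6, -1.8]
width: 0.0463
grip_force: 24.7
clock: 17.77
eef_pos: [0.4221, -0.279, 0.1758]
orientation: [-0.001, -0.0, 1.0, 0.0]
force: [0.4, -0.2, -2.8]
width: 0.0459
grip_force: 24.7
clock: 18.1
eef_pos: [0.3993, -0.3197, 0.1758]
orientation: [-0.0, 0.001, 1.0, 0.001]
force: [0.1, 0.3, -2.4]
width: 0.0462
grip_force: 24.8
clock: 18.52
eef_pos: [0.399, -0.317, 0.0577]
orientation: [-0.002, -0.001, 1.0, 0.002]
force: [-0.6, -0.3, -2.6]
width: 0.0461
grip_force: 24.8
clock: 18.93
eef_pos: [0.4004, -0.3203, 0.0585]
orientation: [0.001, -0.0, 1.0, -0.001]
force: [0.0, 0.3, -1.1]
width: 0.0466
grip_force: 24.8
```

```bash
python3 -m creep '{"claw":[0.4,0.4,0.4,0.75,0.75],"slide":[[0,0,0.002],[0,0,0.002],[0,0,0],[0,0,0],[0,0,0]],"turn":[0,0,0,0,0]}'
python3 -m creep '{"claw":[0.75,0.75,0.75,0.75,0.75],"slide":[[0,0,0],[0,0,0],[0,0,-0.025],[0,0,-0.038],[0,0,-0.038]],"turn":[0,0,0,0,0]}'
python3 -m creep '{"claw":[0.9,0.9,0.9,0.9,0.9],"slide":[[0,0,-0.02],[-0.012,0.02,0],[-0.0205,0.032,0],[-0.0205,0.032,0],[-0.0205,0.032,0]],"turn":[0,0,0,0,0]}'
python3 -m creep '{"claw":[0.9,0.9,0.9,0.9,0.9],"slide":[[-0.0205,0.032,0],[-0.0205,0.032,0],[-0.0205,0.032,0],[-0.0205,0.032,0],[-0.0205,0.032,0]],"turn":[0,0,0,0,0]}'
python3 -m creep '{"claw":[0.9,0.9,0.9,0.9],"slide":[[-0.0205,0.032,0],[-0.0125,0.0185,0],[0,0,0],[0,0,0]],"turn":[0,0,0,0]}'
python3 - <<'E'
from h import *
snap('side','s4',s=1.5)
for c in('side','top'):
  if c=='top': viewer.snapshot(c)
  for n in('reel','pump','squeeze','tin'):
    print(c,n,[(np.round(d['location'],3).tolist(),round(d['confidence'],2)) for d in tip_of(n,c)])
E
```

```text
clock: 19.35
eef_pos: [0.4001, -0.3203, 0.054]
orientation: [0.001, -0.0, 1.0, -0.0]
force: [-0.1, -0.1, 0.1]
width: 0.0563
grip_force: 0.0
clock: 19.77
eef_pos: [0.3989, -0.3192, 0.1544]
orientation: [-0.001, -0.0, 1.0, 0.001]
force: [0.5, 0.8, -0.3]
width: 0.0685
grip_force: 0.0
clock: 20.18
eef_pos: [0.4737, -0.2028, 0.1745]
orientation: [0.0, 0.0, 1.0, -0.0]
force: [0.1, 0.2, 0.7]
width: 0.082
grip_force: 0.0
clock: 20.6
eef_pos: [0.5762, -0.042, 0.1742]
orientation: [-0.0, -0.0, 1.0, -0.0]
force: [0.9, -0.6, 0.3]
width: 0.0823
grip_force: 0.0
clock: 20.93
eef_pos: [0.6087, 0.0077, 0.1737]
orientation: [-0.001, -0.002, 1.0, -0.0]
force: [0.2, -0.6, 0.6]
width: 0.0822
grip_force: 0.0
side reel [([0.61, 0.009, 0.005], 0.6)]
side pump [([0.746, 0.097, 0.003], 0.69), ([0.401, -0.32, 0.0], 0.55)]
side squeeze [([0.555, -0.323, 0.001], 0.84)]
side tin [([0.478, -0.319, 0.006], 0.71)]
top reel [([0.608, 0.007, 0.001], 0.59)]
top pump [([0.402, -0.32, 0.002], 0.88), ([0.752, 0.096, -0.001], 0.86), ([0.64, 0.179, -0.0], 0.78)]
top squeeze [([0.555, -0.32, 0.002], 0.9)]
top tin [([0.478, -0.316, 0.005], 0.74)]
```

View pics/s4.png

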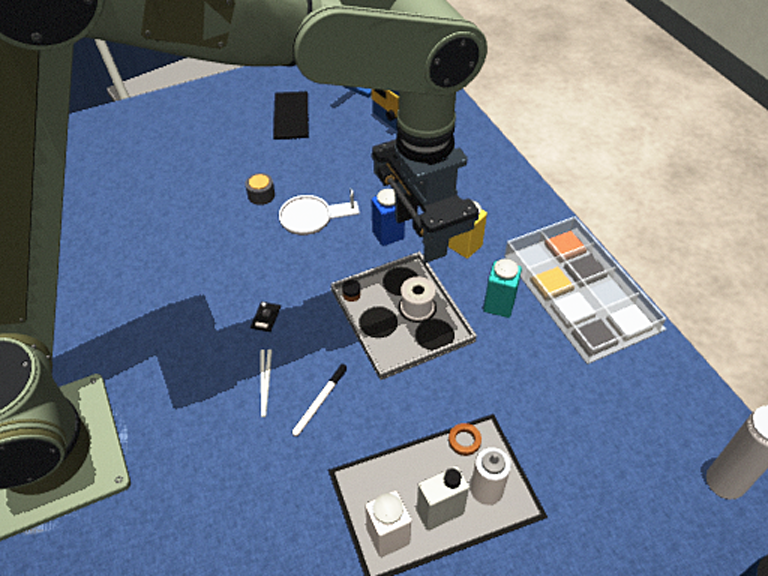

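All three containers stand upright on the mat: pump (388,520), tin (443,498) and squeeze (490,475). The reel stands alone at (418,298). I'll grasp the reel now.

```bash
python3 -m creep '{"claw":[0.9,0.9,0.9,0.9,0.9],"slide":[[0,0,0.03],[0,0,0.038],[0,0,0.038],[0,0,0.026],[0,0,0.014]],"turn":[0,0,0,0,0]}'
python3 -m creep '{"claw":[0.9,0.9,0.9,0.9,0.5],"slide":[[0,0,0.007],[0,0,0.004],[0,0,0],[0,0,0],[0,0,0]],"turn":[0,0,0,0,0]}'
python3 -m creep '{"claw":[0.5,0.5,0.5,0.5,0.5],"slide":[[0,0,0],[0,0,0],[0,0,0],[0,0,0],[0,0,0]],"turn":[0,0,0,0,0]}' 40
python3 -m creep '{"claw":[0.5,0.5,0.5,0.5],"slide":[[0,0,0],[0,0,0],[0,0,-0.01],[0,0,-0.02]],"turn":[0,0,0,0]}' 40
```

```text
clock: 21.85
eef_pos: [0.606, 0.0066, 0.0247]
orientation: [-0.003, -0.0, 1.0, 0.0]
force: [-0.0, 0.4, 0.2]
width: 0.0823
grip_force: 0.0
clock: 22.27
eef_pos: [0.6096, 0.0067, 0.0189]
orientation: [0.001, -0.0, 1.0, 0.0]
force: [0.1, 0.0, -0.7]
width: 0.0779
grip_force: 0.0
clock: 22.68
eef_pos: [0.6088, 0.0071, 0.018]
orientation: [0.0, -0.0, 1.0, 0.0]
force: [0.0, 2.3, 3.5]
width: 0.0556
grip_force: 40.0
clock: 23.02
eef_pos: [0.6054, 0.0064, 0.0445]
orientation: [-0.004, -0.001, 1.0, -0.0]
force: [-0.6, 0.1, -5.0]
width: 0.0553
grip_force: 40.0
```

```bash
python3 -m creep '{"claw":[0.5,0.5,0.5,0.5,0.5],"slide":[[0,0,-0.03],[0,0,-0.03],[0.006,0.018,0],[0.012,0.036,0],[0.012,0.036,0]],"turn":[0,0,0,0,0]}'
python3 -m creep '{"claw":[0.5,0.5,0.5,0.5,0.5],"slide":[[0.012,0.036,0],[0.012,0.036,0],[0.012,0.036,0],[0.012,0.036,0],[0.012,0.036,0]],"turn":[0,0,0,0,0]}'
python3 -m creep '{"claw":[0.5,0.5,0.5,0.5,0.5],"slide":[[0.005,0.014,0],[0,0,0],[0,0,0.01],[0,0,0.02],[0,0,0]],"turn":[0,0,0,0,0]}'
python3 - <<'E'
from h import *
snap('side','s5',(120,60,200,150),4)
for c in('side','top'):
  if c=='top': viewer.snapshot(c)
  for n in('stand','reel'):
    print(c,n,[(np.round(d['location'],3).tolist(),round(d['confidence'],2)) for d in tip_of(n,c)])
print(r.read_state()['eef_pos'])
E
```

```text
clock: 23.43
eef_pos: [0.5779, 0.0962, 0.1074]
orientation: [-0.0, 0.001, 1.0, -0.0]
force: [-0.4, 0.5, -5.0]
width: 0.0558
grip_force: 40.0
clock: 23.85
eef_pos: [0.5168, 0.2774, 0.1067]
orientation: [-0.001, -0.0, 1.0, -0.001]
force: [1.0, 0.1, -4.0]
width: 0.055
grip_force: 40.0
clock: 24.27
eef_pos: [0.5109, 0.2877, 0.0733]
orientation: [-0.004, 0.0, 1.0, -0.003]
force: [-1.4, -0.7, -5.3]
width: 0.0557
grip_force: 40.0
side stand [([0.512, 0.288, -0.0], 0.55)]
side reel [([0.511, 0.29, 0.058], 0.69)]
top stand [([0.513, 0.296, 0.001], 0.8)]
top reel [([0.401, -0.321, 0.0], 0.67)]
[0.51416582 0.29035223 0.07829098]
```

View pics/s5.png

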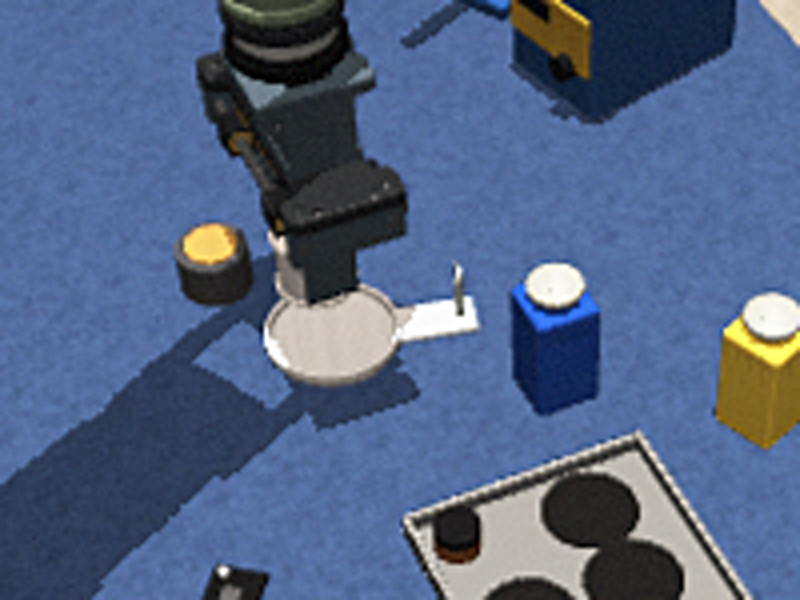

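The reel is held above the dish (335,335). The pot (212,262) and the loop (458,290) are clear of the fingers, so I'll lower it.

```bash
python3 -m creep '{"claw":[0.5,0.5,0.5,0.5,0.5],"slide":[[0,0,0.02],[0,0,0.022],[0,0,0.01],[0,0,0.004],[0,0,0.002]],"turn":[0,0,0,0,0]}'
python3 -m creep '{"claw":[0.5,0.5,0.5,0.5,0.5],"slide":[[0,0,0],[0,0,0],[0,0,0.0015],[0,0,0.001],[0,0,0]],"turn":[0,0,0,0,0]}'
python3 -m creep '{"claw":[0.5,0.5,0.5],"slide":[[0,0,0.001],[0,0,0],[0,0,0]],"turn":[0,0,0]}'
```

```text
clock: 24.98
eef_pos: [0.5134, 0.2906, 0.0193]
orientation: [-0.0, -0.0, 1.0, -0.0]
force: [-0.3, -0.4, -4.5]
width: 0.0555
grip_force: 40.0
clock: 25.4
eef_pos: [0.5135, 0.2907, 0.0173]
orientation: [0.0, -0.0, 1.0, 0.0]
force: [-0.9, 0.8, -4.3]
width: 0.0555
grip_force: 40.0
clock: 25.65
eef_pos: [0.5135, 0.2908, 0.017]
orientation: [0.0, -0.0, 1.0, 0.0]
force: [-1.6, -1.7, 6.1]
width: 0.0554
grip_force: 40.0
```

```bash
python3 -m creep '{"claw":[0.8,0.8,0.8,0.8,0.8],"slide":[[0,0,0],[0,0,0],[0,0,0],[0,0,0],[0,0,-0.015]],"turn":[0,0,0,0,0]}' 25
python3 -m creep '{"claw":[0.8,0.8,0.8,0.8,0.8],"slide":[[0,0,-0.038],[0,0,-0.04],[0,0,-0.04],[0,0,-0.025],[0,0,0]],"turn":[0,0,0,0,0]}' 25
python3 -m creep '{"claw":[0.8,0.8,0.8,0.8,0.8],"slide":[[0.004,-0.02,0],[0.007,-0.038,0],[0.007,-0.038,0],[0.007,-0.038,0],[0.007,-0.038,0]],"turn":[0,0,0,0,0]}'
python3 - <<'E'
from h import *
snap('side','s6',(120,60,200,150),4)
for c in('side','top'):
  if c=='top': viewer.snapshot(c)
  for n in('stand','reel'):
    print(c,n,[(np.round(d['location'],3).tolist(),round(d['confidence'],2)) for d in tip_of(n,c)])
E
```

```text
clock: 26.07
eef_pos: [0.5116, 0.2897, 0.0285]
orientation: [-0.002, -0.0, 1.0, -0.001]
force: [-0.2, -0.4, 0.6]
width: 0.073
grip_force: 0.0
clock: 26.48
eef_pos: [0.5167, 0.2925, 0.1806]
orientation: [0.006, -0.0, 1.0, 0.003]
force: [0.6, 0.1, 0.6]
width: 0.073
grip_force: 0.0
clock: 26.9
eef_pos: [0.4805, 0.1172, 0.1731]
orientation: [-0.0, -0.001, 1.0, -0.0]
force: [0.9, 0.6, 0.3]
width: 0.073
grip_force: 0.0
side stand [([0.514, 0.29, 0.0], 0.68)]
side reel [([0.513, 0.292, 0.001], 0.73)]
top stand [([0.515, 0.295, 0.001], 0.51)]
top reel [([0.508, 0.293, 0.001], 0.68)]
```

View pics/s6.png

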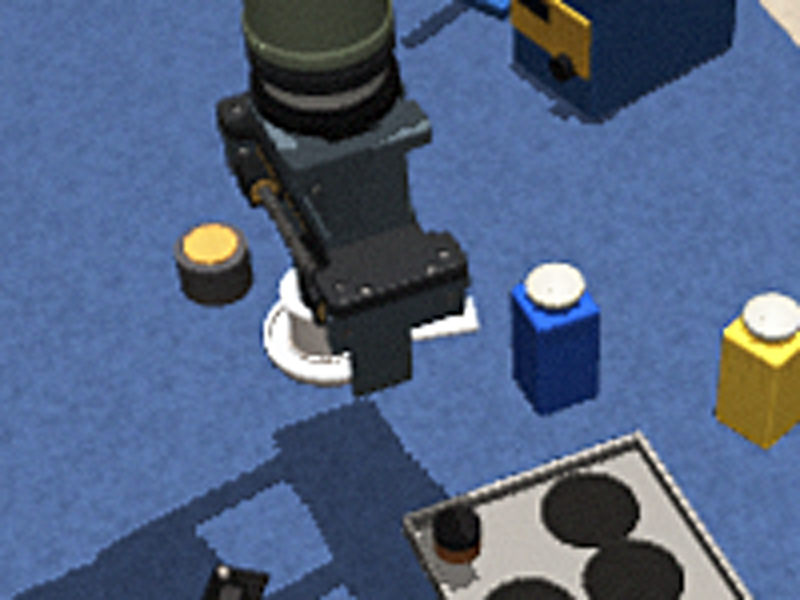

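The reel stands flat in the dish at (300,320), hidden in part by the hand. Next is the pump.

```bash
python3 -m creep '{"claw":[0.8,0.8,0.8,0.8,0.8],"slide":[[0.007,-0.038,0],[0.007,-0.038,0],[0.007,-0.038,0],[0.007,-0.038,0],[0.007,-0.038,0]],"turn":[0,0,0,0,0]}' >/dev/null
python3 -m creep '{"claw":[0.8,0.8,0.8,0.8,0.8],"slide":[[0.007,-0.038,0],[0.007,-0.038,0],[0.007,-0.038,0],[0.007,-0.038,0],[0.007,-0.038,0]],"turn":[0,0,0,0,0]}' >/dev/null
python3 -m creep '{"claw":[0.8,0.8,0.8,0.8,0.8],"slide":[[0.007,-0.038,0],[0.0045,-0.021,0],[0,0,0],[0,0,0],[0,0,0]],"turn":[0,0,0,0,0]}'
```

```text
clock: 28.45
eef_pos: [0.401, -0.3192, 0.1734]
orientation: [-0.0, -0.001, 1.0, 0.001]
force: [-0.2, 1.3, -0.1]
width: 0.0728
grip_force: 0.0
```

```bash
python3 -m creep '{"claw":[0.8,0.8,0.8,0.8,0.8],"slide":[[0.0005,-0.0005,0.03],[0,0,0.038],[0,0,0.03],[0,0,0.015],[0,0,0.0065]],"turn":[0,0,0,0,0]}'
python3 -m creep '{"claw":[0.8,0.8,0.8,0.8],"slide":[[0,0,0],[0,0,0],[0,0,0],[0,0,0]],"turn":[0,0,0,0]}'
```

```text
clock: 28.87
eef_pos: [0.399, -0.3178, 0.0519]
orientation: [-0.002, -0.002, 1.0, 0.002]
force: [-0.5, 0.4, 0.2]
width: 0.0724
grip_force: 0.0
clock: 29.2
eef_pos: [0.4008, -0.3214, 0.0559]
orientation: [0.001, -0.001, 1.0, -0.001]
force: [0.1, -0.1, 0.8]
width: 0.0731
grip_force: 0.0
```

```bash
python3 -m creep '{"claw":[0.4,0.4,0.4,0.4,0.4],"slide":[[0,0,0],[0,0,0],[0,0,0],[0,0,0],[0,0,0]],"turn":[0,0,0,0,0]}' 25
python3 -m creep '{"claw":[0.4,0.4,0.4,0.4,0.4],"slide":[[0,0,0],[0,0,0],[0,0,0],[0,0,0],[0,0,0]],"turn":[0,0,0,0,0]}'
```

```text
clock: 29.62
eef_pos: [0.3997, -0.3209, 0.0545]
orientation: [0.0, -0.0, 1.0, 0.0]
force: [-0.9, 0.1, 1.3]
width: 0.0458
grip_force: 25.0
clock: 30.03
eef_pos: [0.3997, -0.3209, 0.0545]
orientation: [0.0, -0.0, 1.0, 0.0]
force: [-1.4, 1.3, 3.9]
width: 0.0459
grip_force: 25.0
```

```bash
python3 -m creep '{"claw":[0.4,0.4,0.4,0.4,0.4],"slide":[[0,0,-0.025],[0,0,-0.038],[0,0,-0.038],[0,0,-0.019],[-0.009,0.016,0]],"turn":[0,0,0,0,0]}'
python3 -m creep '{"claw":[0.4,0.4,0.4,0.4,0.4],"slide":[[-0.0175,0.033,0],[-0.0175,0.033,0],[-0.0175,0.033,0],[-0.0175,0.033,0],[-0.0175,0.033,0]],"turn":[0,0,0,0,0]}' >/dev/null
python3 -m creep '{"claw":[0.4,0.4,0.4,0.4,0.4],"slide":[[-0.0175,0.033,0],[-0.0175,0.033,0],[-0.0175,0.033,0],[-0.0175,0.033,0],[-0.0175,0.033,0]],"turn":[0,0,0,0,0]}' >/dev/null
python3 -m creep '{"claw":[0.4,0.4,0.4,0.4,0.4],"slide":[[-0.0175,0.033,0],[-0.0068,0.01,0],[0,0,0],[0,0,0],[0,0,0]],"turn":[0,0,0,0,0]}'
python3 -m creep '{"claw":[0.4,0.4,0.4,0.4],"slide":[[0,0,0.03],[0,0,0.038],[0,0,0.03],[0,0,0.012]],"turn":[0,0,0,0]}'
python3 -m creep '{"claw":[0.4,0.4,0.4,0.4,0.4],"slide":[[0,0,0],[0,0,0],[0,0,0],[0,0,0],[0,0,0]],"turn":[0,0,0,0,0]}'
```

```text
clock: 30.45
eef_pos: [0.4105, -0.3086, 0.179]
orientation: [0.004, 0.001, 1.0, -0.004]
force: [0.5, -0.7, -1.5]
width: 0.0459
grip_force: 25.0
clock: 31.7
eef_pos: [0.6069, 0.0671, 0.1738]
orientation: [-0.001, -0.0, 1.0, -0.0]
force: [0.6, -0.6, -2.9]
width: 0.0465
grip_force: 25.0
clock: 32.03
eef_pos: [0.6039, 0.066, 0.0602]
orientation: [-0.004, 0.001, 1.0, -0.001]
force: [-0.2, -0.0, -1.9]
width: 0.0461
grip_force: 25.0
clock: 32.45
eef_pos: [0.6088, 0.068, 0.0661]
orientation: [0.002, -0.0, 1.0, 0.0]
force: [0.5, -0.2, -1.4]
width: 0.0461
grip_force: 25.0
```

```bash
python3 -m creep '{"claw":[0.4,0.4,0.4,0.4,0.4],"slide":[[0,0,0.005],[0,0,0.002],[0,0,0],[0,0,0.001],[0,0,0]],"turn":[0,0,0,0,0]}'
python3 -m creep '{"claw":[0.4,0.4,0.4,0.4],"slide":[[0,0,0],[0,0,0],[0,0,0],[0,0,0]],"turn":[0,0,0,0]}'
```

```text
clock: 32.87
eef_pos: [0.6078, 0.0683, 0.0566]
orientation: [-0.0, -0.0, 1.0, 0.0]
force: [-1.5, -0.2, 0.7]
width: 0.0459
grip_force: 25.0
clock: 33.2
eef_pos: [0.6078, 0.0683, 0.0566]
orientation: [0.0, -0.0, 1.0, 0.0]
force: [-0.7, 0.1, -0.4]
width: 0.0459
grip_force: 25.0
```

```bash
python3 -m creep '{"claw":[0.4,0.4,0.75,0.75,0.75],"slide":[[0,0,0.001],[0,0,0],[0,0,0],[0,0,0],[0,0,0]],"turn":[0,0,0,0,0]}'
python3 -m creep '{"claw":[0.75,0.75,0.75,0.75,0.75],"slide":[[0,0,0],[0,0,-0.025],[0,0,-0.038],[0,0,-0.038],[0,0,-0.018]],"turn":[0,0,0,0,0]}'
python3 -m creep '{"claw":[0.75,0.75,0.75,0.75,0.75],"slide":[[0.007,-0.02,0],[0.013,-0.038,0],[0.013,-0.038,0],[0.013,-0.038,0],[0.013,-0.038,0]],"turn":[0,0,0,0,0]}' >/dev/null
python3 -m creep '{"claw":[0.75,0.75,0.75,0.75,0.75],"slide":[[0.013,-0.038,0],[0.013,-0.038,0],[0.013,-0.038,0],[0.013,-0.038,0],[0.013,-0.038,0]],"turn":[0,0,0,0,0]}' >/dev/null
python3 -m creep '{"claw":[0.75,0.75,0.75,0.75],"slide":[[0.0088,-0.0263,0],[0,0,0],[0,0,0],[0,0,0]],"turn":[0,0,0,0]}'
python3 -m creep '{"claw":[0.75,0.75,0.75,0.75,0.75],"slide":[[0,0,0.03],[0,0,0.038],[0,0,0.03],[0,0,0.015],[0,0,0.006]],"turn":[0,0,0,0,0]}'
python3 -m creep '{"claw":[0.75,0.75,0.75,0.75],"slide":[[0,0,0],[0,0,0],[0,0,0],[0,0,0]],"turn":[0,0,0,0]}'
```

```text
clock: 33.62
eef_pos: [0.6081, 0.0682, 0.0554]
orientation: [0.0, -0.0, 1.0, 0.0]
force: [0.1, 0.5, 0.0]
width: 0.0632
grip_force: 0.0
clock: 34.03
eef_pos: [0.6099, 0.0684, 0.1792]
orientation: [0.004, -0.0, 1.0, 0.0]
force: [1.7, -0.3, 0.9]
width: 0.0684
grip_force: 0.0
clock: 35.2
eef_pos: [0.4753, -0.3197, 0.1742]
orientation: [-0.0, -0.0, 1.0, 0.0]
force: [-0.1, 0.7, 0.8]
width: 0.0687
grip_force: 0.0
clock: 35.62
eef_pos: [0.4742, -0.3174, 0.0525]
orientation: [-0.002, -0.001, 1.0, 0.002]
force: [0.1, 0.1, -0.2]
width: 0.0686
grip_force: 0.0
clock: 35.95
eef_pos: [0.4763, -0.3206, 0.057]
orientation: [0.001, -0.001, 1.0, -0.001]
force: [-0.3, -0.7, 0.4]
width: 0.0686
grip_force: 0.0
```

```bash
python3 -m creep '{"claw":[0.25,0.25,0.25,0.25,0.25],"slide":[[0,0,0],[0,0,0],[0,0,0],[0,0,0],[0,0,0]],"turn":[0,0,0,0,0]}' 25
python3 -m creep '{"claw":[0.25,0.25,0.25,0.25,0.25],"slide":[[0,0,0],[0,0,0],[0,0,0],[0,0,0],[0,0,0]],"turn":[0,0,0,0,0]}'
```

```text
clock: 36.37
eef_pos: [0.4752, -0.3202, 0.0555]
orientation: [0.0, -0.0, 1.0, -0.0]
force: [-0.1, 0.6, -0.4]
width: 0.0382
grip_force: 0.0
clock: 36.78
eef_pos: [0.4752, -0.3202, 0.0555]
orientation: [-0.0, -0.0, 1.0, 0.0]
force: [-0.6, -0.2, 1.6]
width: 0.0338
grip_force: 25.0
```

```bash
python3 -m creep '{"claw":[0.25,0.25,0.25,0.25,0.25],"slide":[[0,0,-0.025],[0,0,-0.038],[0,0,-0.038],[0,0,-0.019],[-0.004,0.022,0]],"turn":[0,0,0,0,0]}' >/dev/null
python3 -m creep '{"claw":[0.25,0.25,0.25,0.25,0.25],"slide":[[-0.007,0.038,0],[-0.007,0.038,0],[-0.007,0.038,0],[-0.007,0.038,0],[-0.007,0.038,0]],"turn":[0,0,0,0,0]}'
python3 -m creep '{"claw":[0.25,0.25,0.25,0.25,0.25],"slide":[[-0.007,0.038,0],[-0.007,0.038,0],[-0.007,0.0284,0],[-0.0018,0.01,0],[0,0,0]],"turn":[0,0,0,0,-5.5]}'
python3 -m creep '{"claw":[0.25,0.25,0.25],"slide":[[0,0,0],[0,0,0],[0,0,0]],"turn":[0,0,0]}'
python3 -m creep '{"claw":[0.25,0.25,0.25,0.25],"slide":[[0,0,0.03],[0,0,0.038],[0,0,0.03],[0,0,0.012]],"turn":[0,0,0,0]}'
python3 -m creep '{"claw":[0.25,0.25,0.25,0.25,0.25],"slide":[[0,0,0],[0,0,0],[0,0,0],[0,0,0],[0,0,0]],"turn":[0,0,0,0,0]}'
```

```text
clock: 37.62
eef_pos: [0.5136, -0.1063, 0.1749]
orientation: [-0.001, -0.0, 1.0, 0.0]
force: [0.8, -0.4, -1.8]
width: 0.0342
grip_force: 25.0
clock: 38.03
eef_pos: [0.5368, 0.0089, 0.1747]
orientation: [-0.001, -0.051, 0.999, 0.0]
force: [-0.5, -0.1, -2.1]
width: 0.0336
grip_force: 25.0
clock: 38.28
eef_pos: [0.5365, 0.0055, 0.1751]
orientation: [-0.0, -0.047, 0.999, -0.0]
force: [-0.3, 0.7, -1.6]
width: 0.034
grip_force: 25.0
clock: 38.62
eef_pos: [0.5336, 0.0053, 0.0615]
orientation: [-0.004, -0.047, 0.999, 0.0]
force: [0.1, -0.8, -2.9]
width: 0.0343
grip_force: 25.0
clock: 39.03
eef_pos: [0.5379, 0.0061, 0.0669]
orientation: [0.002, -0.048, 0.999, -0.0]
force: [-0.3, -0.1, -3.0]
width: 0.0339
grip_force: 25.0
```

```bash
python3 -m creep '{"claw":[0.25,0.25,0.25,0.25,0.25],"slide":[[0,0,0.005],[0,0,0.0025],[0,0,0],[0,0,0.001],[0,0,0]],"turn":[0,0,0,0,0]}'
python3 -m creep '{"claw":[0.25,0.25,0.25,0.25],"slide":[[0,0,0],[0,0,0],[0,0,0],[0,0,0]],"turn":[0,0,0,0]}'
```

```text
clock: 39.45
eef_pos: [0.5366, 0.0063, 0.0574]
orientation: [-0.0, -0.048, 0.999, 0.0]
force: [-2.2, -0.4, 3.3]
width: 0.0341
grip_force: 25.0
clock: 39.78
eef_pos: [0.5366, 0.0063, 0.0574]
orientation: [-0.0, -0.048, 0.999, 0.0]
force: [-3.3, 0.0, 6.3]
width: 0.0337
grip_force: 25.0
```

```bash
python3 -m creep '{"claw":[0.75,0.75,0.75,0.75,0.75],"slide":[[0,0,0],[0,0,0],[0,0,0],[0,0,0],[0,0,0]],"turn":[0,0,0,0,0]}'
python3 -m creep '{"claw":[0.75,0.75,0.75,0.75,0.75],"slide":[[0,0,-0.025],[0,0,-0.038],[0,0,-0.038],[0,0,-0.017],[0,0,0]],"turn":[0,0,0,0,5.5]}'
python3 -m creep '{"claw":[0.75,0.75,0.75,0.75,0.75],"slide":[[-0.001,-0.022,0],[-0.0015,-0.038,0],[-0.0015,-0.038,0],[-0.0015,-0.038,0],[-0.0015,-0.038,0]],"turn":[0,0,0,0,0]}' >/dev/null
python3 -m creep '{"claw":[0.75,0.75,0.75,0.75,0.75],"slide":[[-0.0015,-0.038,0],[-0.0015,-0.038,0],[-0.0015,-0.038,0],[-0.0015,-0.0283,0],[-0.0004,-0.01,0]],"turn":[0,0,0,0,0]}'
python3 -m creep '{"claw":[0.75,0.75,0.75],"slide":[[0,0,0],[0,0,0],[0,0,0]],"turn":[0,0,0]}'
python3 -m creep '{"claw":[0.75,0.75,0.75,0.75,0.75],"slide":[[0,0,0.03],[0,0,0.038],[0,0,0.03],[0,0,0.015],[0,0,0.0065]],"turn":[0,0,0,0,0]}'
python3 -m creep '{"claw":[0.75,0.75,0.75,0.75],"slide":[[0,0,0],[0,0,0],[0,0,0],[0,0,0]],"turn":[0,0,0,0]}'
```

```text
clock: 40.2
eef_pos: [0.537, 0.0063, 0.0568]
orientation: [0.0, -0.048, 0.999, 0.0]
force: [0.0, -0.2, -0.5]
width: 0.0642
grip_force: 0.0
clock: 40.62
eef_pos: [0.5399, 0.0062, 0.18]
orientation: [0.005, 0.0, 1.0, -0.0]
force: [0.1, 0.1, 0.0]
width: 0.0681
grip_force: 0.0
clock: 41.45
eef_pos: [0.5503, -0.3244, 0.1743]
orientation: [0.0, 0.001, 1.0, -0.001]
force: [-0.3, 0.4, -0.8]
width: 0.0684
grip_force: 0.0
clock: 41.7
eef_pos: [0.5504, -0.3183, 0.1748]
orientation: [-0.0, -0.001, 1.0, 0.001]
force: [-0.3, 0.0, 0.6]
width: 0.0684
grip_force: 0.0
clock: 42.12
eef_pos: [0.5489, -0.3169, 0.0526]
orientation: [-0.002, -0.001, 1.0, 0.002]
force: [0.2, -0.2, -0.2]
width: 0.0682
grip_force: 0.0
clock: 42.45
eef_pos: [0.5516, -0.3203, 0.0573]
orientation: [0.001, -0.001, 1.0, -0.001]
force: [0.7, -0.2, -0.7]
width: 0.0684
grip_force: 0.0
```

```bash
python3 -m creep '{"claw":[0.4,0.4,0.4,0.4,0.4],"slide":[[0,0,0],[0,0,0],[0,0,0],[0,0,0],[0,0,0]],"turn":[0,0,0,0,0]}' 25
python3 -m creep '{"claw":[0.4,0.4,0.4],"slide":[[0,0,0],[0,0,0],[0,0,0]],"turn":[0,0,0]}'
python3 - <<'E'
from h import *
viewer.snapshot('side');viewer.snapshot('top')
snap('side','s7',(200,140,130,115),5)
for c in('side','top'):
  for n in('pump','tin','squeeze'):
    print(c,n,[(np.round(d['location'],3).tolist(),round(d['confidence'],2)) for d in tip_of(n,c)])
E
```

```text
clock: 42.87
eef_pos: [0.5506, -0.3201, 0.0557]
orientation: [0.0, -0.0, 1.0, -0.0]
force: [0.1, 0.8, 2.0]
width: 0.0455
grip_force: 25.0
clock: 43.12
eef_pos: [0.5506, -0.3201, 0.0557]
orientation: [0.0, -0.0, 1.0, -0.0]
force: [-0.7, 0.1, 1.8]
width: 0.0455
grip_force: 25.0
side pump []
side tin [([0.543, 0.006, 0.009], 0.55)]
side squeeze [([0.553, -0.32, 0.001], 0.52)]
top pump [([0.751, 0.094, 0.002], 0.93), ([0.609, 0.07, 0.004], 0.85), ([0.639, 0.181, -0.002], 0.62), ([0.734, -0.045, -0.002], 0.57)]
top tin [([0.543, 0.01, 0.006], 0.76)]
top squeeze [([0.552, -0.318, -0.001], 0.54)]
```

View pics/s7.png

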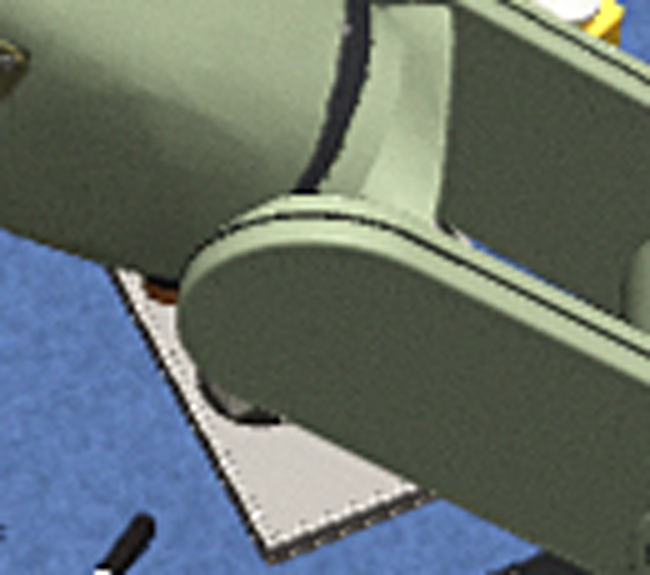

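The arm hides the caddy in this view, but the top camera's networks put the pump and the tin back within a few mm of where they started. Last, the squeeze bottle.

```bash
python3 -m creep '{"claw":[0.4,0.4,0.4,0.4,0.4],"slide":[[0,0,-0.025],[0,0,-0.038],[0,0,-0.038],[0,0,-0.019],[-0.005,0.02,0]],"turn":[0,0,0,0,0]}' >/dev/null
python3 -m creep '{"claw":[0.4,0.4,0.4,0.4,0.4],"slide":[[-0.0085,0.038,0],[-0.0085,0.038,0],[-0.0085,0.038,0],[-0.0085,0.038,0],[-0.0085,0.038,0]],"turn":[0,0,0,0,0]}'
python3 -m creep '{"claw":[0.4,0.4,0.4,0.4,0.4],"slide":[[-0.0085,0.037,0],[-0.0027,0.0183,0],[0,0,0],[0,0,0],[0,0,0]],"turn":[0,0,0,0,0]}'
python3 -m creep '{"claw":[0.4,0.4,0.4,0.4],"slide":[[0,0,0.03],[0,0,0.038],[0,0,0.03],[0,0,0.012]],"turn":[0,0,0,0]}'
python3 -m creep '{"claw":[0.4,0.4,0.4,0.4,0.4],"slide":[[0,0,0],[0,0,0],[0,0,0],[0,0,0],[0,0,0]],"turn":[0,0,0,0,0]}'
python3 -m creep '{"claw":[0.4,0.4,0.4,0.4,0.4],"slide":[[0,0,0.005],[0,0,0.002],[0,0,0],[0,0,0],[0,0,0]],"turn":[0,0,0,0,0]}'
```

```text
clock: 44.4
eef_pos: [0.5974, -0.1082, 0.1743]
orientation: [-0.001, -0.0, 1.0, 0.0]
force: [0.8, -0.2, -1.0]
width: 0.0456
grip_force: 25.0
clock: 44.82
eef_pos: [0.6085, -0.0553, 0.1747]
orientation: [-0.001, -0.0, 1.0, -0.0]
force: [0.9, -0.3, -1.2]
width: 0.0454
grip_force: 25.0
clock: 45.15
eef_pos: [0.6055, -0.0562, 0.0607]
orientation: [-0.004, 0.001, 1.0, 0.0]
force: [-0.8, 0.4, -1.1]
width: 0.0453
grip_force: 25.0
clock: 45.57
eef_pos: [0.61, -0.0551, 0.067]
orientation: [0.002, -0.0, 1.0, -0.0]
force: [-0.0, -0.7, -0.8]
width: 0.0457
grip_force: 25.0
clock: 45.98
eef_pos: [0.609, -0.0546, 0.0584]
orientation: [0.0, -0.0, 1.0, 0.0]
force: [-0.7, -0.7, -0.7]
width: 0.046
grip_force: 25.0
```

Next: lower the last 1.5 mm, release, lift, move aside to leave a clear view and check.

```bash
python3 -m creep '{"claw":[0.4,0.4,0.4,0.75,0.75],"slide":[[0,0,0.001],[0,0,0.0005],[0,0,0],[0,0,0],[0,0,0]],"turn":[0,0,0,0,0]}'
python3 -m creep '{"claw":[0.75,0.75,0.75,0.75,0.75],"slide":[[0,0,0],[0,0,0],[0,0,-0.025],[0,0,-0.038],[0,0,-0.038]],"turn":[0,0,0,0,0]}'
python3 -m creep '{"claw":[0.75,0.75,0.75,0.75,0.75],"slide":[[0.01,-0.01,-0.03],[0.02,-0.03,-0.01],[0.02,-0.035,0],[0.02,-0.035,0],[0.02,-0.035,0]],"turn":[0,0,0,0,0]}'
python3 -m creep '{"claw":[0.75,0.75,0.75,0.75,0.75],"slide":[[0.02,-0.035,0],[0.02,-0.035,0],[0.02,-0.035,0],[0.02,-0.035,0],[0.02,-0.035,0]],"turn":[0,0,0,0,0]}' >/dev/null
python3 -m creep '{"claw":[0.75,0.75,0.75,0.75],"slide":[[0,-0.035,0],[0,-0.02,0],[0,0,0],[0,0,0]],"turn":[0,0,0,0]}'
python3 - <<'E'
from h import *
snap('top','t8',s=1.5);snap('side','s8',s=1.5)
for c in('side','top'):
  for n in('pump','tin','squeeze','reel','jar','tape','pot'):
    print(c,n,[(np.round(d['location'],3).tolist(),round(d['confidence'],2)) for d in tip_of(n,c)])
E
```

```text
clock: 46.4
eef_pos: [0.6091, -0.0547, 0.0569]
orientation: [0.0, -0.0, 1.0, 0.0]
force: [-1.0, 0.2, -0.3]
width: 0.0561
grip_force: 0.0
clock: 46.82
eef_pos: [0.6079, -0.0546, 0.1577]
orientation: [-0.002, -0.0, 1.0, 0.0]
force: [0.1, 0.5, -0.3]
width: 0.0685
grip_force: 0.0
clock: 47.23
eef_pos: [0.5181, -0.2008, 0.1983]
orientation: [0.0, -0.001, 1.0, -0.0]
force: [0.7, -1.4, -0.7]
width: 0.0682
grip_force: 0.0
clock: 47.98
eef_pos: [0.4187, -0.4304, 0.1972]
orientation: [-0.0, 0.001, 1.0, 0.001]
force: [-0.0, 0.8, -1.1]
width: 0.0682
grip_force: 0.0
side pump [([0.641, 0.183, 0.003], 0.97), ([0.738, -0.044, -0.002], 0.93), ([0.746, 0.093, 0.005], 0.81)]
side tin [([0.542, 0.006, 0.008], 0.66)]
side squeeze []
side reel []
side jar []
side tape []
side pot [([0.466, 0.379, -0.003], 0.62)]
top pump [([0.612, 0.067, 0.0], 0.97), ([0.639, 0.18, 0.001], 0.92), ([0.734, -0.046, -0.002], 0.89), ([0.753, 0.096, 0.002], 0.78)]
top tin [([0.539, 0.01, 0.007], 0.64)]
top squeeze [([0.609, -0.054, 0.006], 0.71)]
top reel [([0.509, 0.289, 0.0], 0.57)]
top jar [([0.519, 0.081, 0.004], 0.54)]
top tape [([0.56, -0.242, 0.007], 0.65), ([0.61, -0.054, 0.003], 0.37)]
top pot [([0.462, 0.377, 0.002], 0.76)]
```

View pics/s8.png

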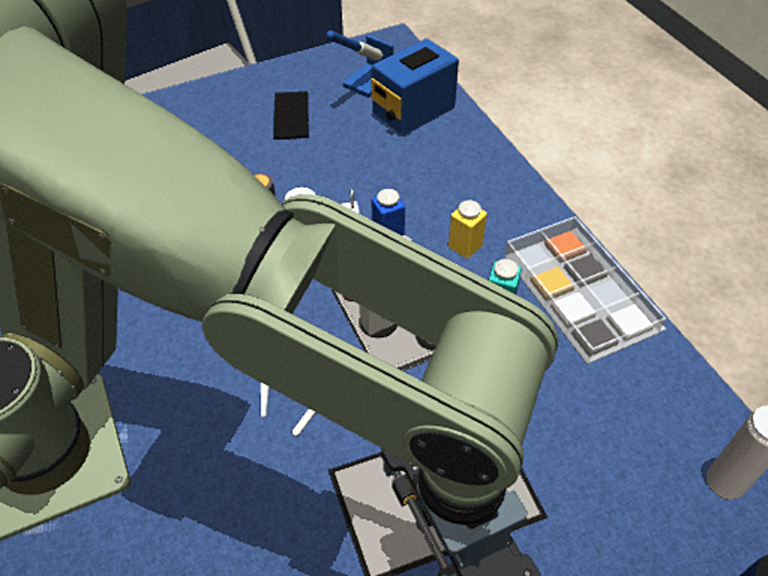

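View pics/t8.png

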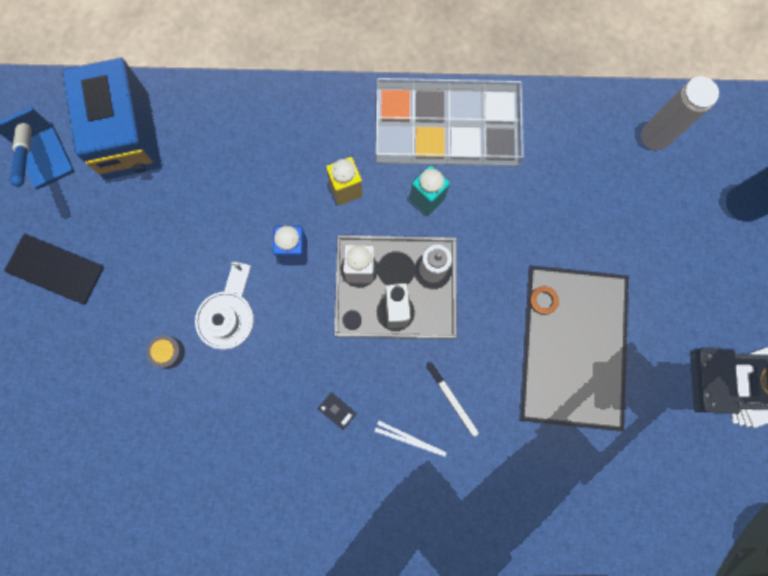

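The top picture shows the pump (358,260), squeeze (435,263) and tin (398,303) upright where they began, and the reel in the dish (222,320). The jar, tape and pot have not moved, and the arm touches nothing. I'm handing it in.

```bash
python3 -c "
from station import r
print(r.hand_in())"
```

```text
the job is handed in; nothing more can be done
None
```

The job is handed in at about 48 s of the 144 s: the reel sits flat in the stand's dish, and the pump, squeeze bottle and tin are back upright on their spots to within a few mm by the cameras, with the jar, tape and pot undisturbed; no verdict was returned.

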